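# Fit the swing rail of a lampworker's rod rest and swing it home

## Robot

A 6-joint arm with a two-finger parallel gripper is mounted at the origin on the work surface. World frame = base frame: x ahead of the robot, y to its left, z up, the work surface at z = 0. Lengths are in m, angles in rad, forces in N, time in s.
With the tool pointing down it reaches from about 0.35 to 0.975 m from the base axis. Payload 4.9 kg.
Tool frame: the origin (TCP) lies on the centre line of the jaws, within the pads' length; the fingertips stand 11 mm ahead of it and the grasp point (between the pads) lies 8 mm behind it (manip.finger_overhang is the distance from the TCP to the fingertips, in m); y points along the fingers, z is the direction in which the jaws open and shut, and the axes are right-handed (so a half turn about y gives the same grasp; the last joint's range is limited). The gripper opens to 85 mm and grips with 20 to 120 N. Pads are 22 mm wide; open, the fingers measure 114 mm over their backs; the gripper's body (76 mm by 85 mm) begins 54 mm behind the grasp point. The pads swing forward as they close: fully open they stand 13 mm farther back than shut.
Start: joints at [-1.232, 0.053, 1.613, -0, 1.476, -0.119], TCP at [0.276, -0.561, 0.242] pointing down, gripper open.
Joint ranges: [-3.01, 3.01], [-1.01, 2.22], [0.06, 2.58], [-1.02, 4.17], [0.09, 2.62], [-3.14, 3.14]. Speed limits (rad/s): [2.57, 2.57, 3.14, 3.14, 3.14, 3.14].

## Interface

Orientations are given as a unit quaternion [w, x, y, z].
In Python, from plant import readout, cams, workorder, manip gives the robot as it stands.
- The arm moves only by the tool play_rows, never from a script. Its arguments are lists of equal length, an entry for each row: "slide": the shift along the tool's x, y, z in cm, a list of three; "yaw": the turn about the tool's y in degrees; "grip": the closure, from -1 (fully open) to 1 (shut), so that 0 is half open. In form: {"slide": [[x, y, z], ...], "yaw": [yaw, ...], "grip": [grip, ...]}. A call has 1 to 12 rows; each row shifts and turns the commanded pose from where the row before left it, along the tool's axes as they then stand; what a row does not reach is not made up. A row lasts 1/10 s, in which the tool goes at most 50 mm and 8.59 degrees, less where a joint would pass 70% of its speed; a pose out of reach is approached as far as the arm can. A call with a gripper value outside its range is refused whole. The fingers move at their own pace and stop on an object; the grip force is fixed at half the most. Time passes only in rows, so rows that do not move let the fingers close. It gives the time, the measured TCP pose, the force and the opening at its end, in the units of the state.
- readout.state(): the state, without advancing time (a new reading comes with each control period).
- cams.grab_frame(name): name is "scene" or "side" or "wrist"; returns a dict with "image" (480x640x3 uint8, red, green, blue), "mtx" (3x3 intrinsics, pixels), "R" (3x3) and "t" (3): a world point X has camera coordinates R X + t; the wrist camera has in their place "mount" (4x4, takes a point from camera to tool coordinates, whose origin is the TCP and whose axes are the tool frame's). Camera axes: x right, y down, z forward; pixel columns grow to the right and rows downward; lengths in m; the calibration is good to about 2 mm. A picture is of the moment at which its call begins: read the wrist's pose just before it. There is no depth.
- workorder.job_done(): hands the job in, once; it reports no verdict.
The state is a dict: "time": time; "joint_pos": joint angles; "joint_vel": joint speeds; "joint_efforts": joint torques, N m; "tool_pos": TCP position; "tool_rot": TCP orientation; "contact_force": force on the tool from outside, world axes, zero at the start; "ft_torque": the same for the moment, N m; "gripper_width": opening from 0.0 (shut) to 1.0 (fully open).
Only numpy, scipy, OpenCV 4.12 (cv2) and the standard library are available. Lean on these libraries where they do the work, as an engineer would, in place of code of your own. Each camera call takes 0.05 s, during which the arm holds its last target.

## Task

Fit the loose notched rail back on the glass rod rest: with the rail swung well out towards you, drop the eye at its end over the pivot pin until it lies flat on the base plate, and let go of it. Then push the rail round by its free end, through the spring catch, press it firmly home against the stop screw without ramming it, and leave it there held by the catch. Leave the other things on the bench where they are.

Things in the scene. Friction and masses are not known exactly. Their poses are not given: they have to be found in the camera images.
- rail: Loose dark steel U-channel rail, 288 mm long (x -16 to 272 mm), 0.2 to 0.45 kg, starting walls up on the bench, right of the rest. Origin: centre of the eye, on the underside; +x to the free end, +z up. Eye: 14 mm hole in a flat tab 32 x 28 x 5 mm. Channel: x 28 to 235 mm, 22 mm wide outside, 34 mm high; sole 5 mm, two 3 mm walls with half-round notches 16 mm wide and deep.
- rail_grip (a point): Place to grip the rail, near its balance point: 118 mm from the eye, on the centre line, 20 mm above the underside. The walls are plain and full height here from x = 94 to 142 mm; grip across the 22 mm.
- rail_push (a point): Place to push the rail: near the free end, 203 mm from the eye, on the centre line, 20 mm above the underside. The outer wall faces lie 11 mm either side of it, plain and full height from x = 180 to 235 mm.
- rail_nose (a point): Centre of the rail's round flat head (44 mm diameter, 5 mm thick), which sticks out beyond the walls at the free end: 250 mm from the eye, mid-thickness. Its rim meets the roller of the catch.
- rest: Rod rest, fixed: bright steel base plate, 6 mm thick, x -175 to 135, y -40 to 330 mm. Origin: axis of the pivot pin, at bench height. +y runs from the pin along the line where the rail finally lies; +x points away from the robot, to a fixed second notched rail at x = 112 mm (top 40 mm above the bench). The rail swings out to the -x side, towards the robot.
- pin_foot (a point): Foot of the pivot pin, on its axis, at the top of the base plate (6 mm above the bench), axes as the rest. The pin is upright, 12 mm thick, its top 28 mm above this point, the last 6 mm coned down to 5 mm. The rail's origin lies here, within the eye's 1 mm play, when it is fitted.
- stop_block: Stop block on the plate, dark steel, 26 x 36 x 34 mm high, at x = 50, y = 205 mm of the rest; origin: centre of its underside. A 9 mm stop screw with locknut sticks out of its -x face and stops the rail's wall opposite the push point. The screw does not give. A firm press home is a push of 8 to 14 N there for half a second (the catch's own few newtons add to it); over 24 N in all is ramming.
- screw_mean (a point): Mean place of the stop screw's tip (x = 11, y = 205 mm of the rest, 18 mm above the plate), where a rail along the rest's +y would touch. The real tip was set by hand and is not measured: it may stand up to 7 mm to either side of this point along the rest's x (rail within 0.04 rad of +y), so it must be felt.
- catch: Spring roller catch on the plate beyond the free end: block 40 x 30 x 34 mm high, at x = -15, y = 309 mm of the rest; origin: centre of its underside. A flat lip 12 to 16 mm above the plate reaches from it towards the pin over y = 246 to 294 mm, above the roller, so the rail's head can enter only sideways, sliding along the plate.
- roller_rest (a point): Centre of the catch's brass roller (16 mm diameter, upright axle) as it rests; its spring lets it back 13 mm along the rest's +y. The rail's head meets it 30 to 47 mm before home; passing it takes 4 to 8 N of push and feels like a stop. Then it eases, and the roller drives the rail on to the screw with 2 to 6 N and holds it.
- shears: Steel hand shears, 150 mm long, 7 mm thick, lying on the base plate between the rail's line and the rear rail. Leave alone. Origin: pivot, underside.
- paddle: Black graphite paddle with wooden handle, 270 mm long, 21 mm high, lying on the bench at the right. Leave alone. Origin: under its middle, +x to the blade.
- frit_jar: Amber glass jar, 52 mm diameter, 62 mm high, on the bench between the rail and the far right of the rest. Leave alone. Origin: centre of the underside.
- marver: Black graphite pad 130 x 160 x 18 mm on the bench at the left. Leave alone. Origin: centre of the underside.

How it is judged:
By the outcome, as a careful person would: the job done as asked, in the order asked, and still so for the second after the job is handed in, with the robot touching nothing.
It also fails if it takes over 72 s, if anything falls off the work surface, if the arm or the gripper's body presses on something with over 40 N, if the wrist force passes 120 N, or if a joint passes its speed limit or range.

## Working session

There is one attempt and no reset: what is moved stays moved. The work goes in short steps, Python scripts to look and compute and a tool call to move; the robot and the scene stay as the last step left them, time stands still between calls to the robot, and variables do not carry over. Pictures are saved under pics/ and viewed, and the job is handed in when it is done.

Besides the shell and the picture viewer there is one more tool, called after "Request:" by a JSON object that holds its "fn" and its "kwargs", one argument or row to a line. play_rows: Moves the arm, as the interface text tells. Its arguments: {"type":"object","properties":{"slide":{"type":"array","items":{"type":"array","items":{"type":"number"}}},"yaw":{"type":"array","items":{"type":"number"}},"grip":{"type":"array","items":{"type":"number"}}},"required":["slide","yaw","grip"]}

```bash
mkdir -p pics; ls
python3 - <<'E'
from plant import readout,cams,workorder,manip
import cv2
s=readout.state();print(s)
print([a for a in dir(manip) if a[0]!='_'],manip.finger_overhang)
for n in ("scene","side","wrist"):
    f=cams.grab_frame(n);cv2.imwrite(f"pics/{n}0.png",f["image"][:,:,::-1]);print(n,{k:v for k,v in f.items() if k!="image"})
E
```

```text
pics
{'time': 0.0, 'joint_pos': array([-1.23197616e+00,  5.33675415e-02,  1.61425681e+00, -1.40020710e-05,
        1.47601296e+00, -1.19002885e-01]), 'joint_vel': array([ 0.00235872,  0.00106317,  0.00083761, -0.00112447, -0.00045048,
        0.00012939]), 'joint_efforts': array([ 8.99752176e-04, -3.93669105e+01, -3.70182252e+01, -2.25195248e-05,
        7.08070263e-03, -2.17411156e-06]), 'tool_pos': array([ 0.27604602, -0.56007849,  0.24107859]), 'tool_rot': array([ 0.16037115, -0.16053953,  0.6893787 , -0.68794271]), 'contact_force': array([ 0.54369348, -0.20109606,  0.05461795]), 'ft_torque': array([0.04134097, 0.03093928, 0.00979763]), 'gripper_width': 1.0001649743757448}
['IKError', 'finger_overhang'] 0.011
scene {'mtx': array([[518.6979647 ,   0.        , 317.00776484],
       [  0.        , 518.6979647 , 243.08221162],
       [  0.        ,   0.        ,   1.        ]]), 'R': array([[-0.24391325,  0.96977092,  0.00711954],
       [ 0.83530874,  0.21381227, -0.50650135],
       [-0.49271252, -0.11759538, -0.86220978]]), 't': array([ 0.16332511, -0.42721417,  1.96295056])}
side 
[... 219 characters left out ...]
90e-04],
       [-2.53363350e-01,  7.11511654e-01, -6.55406881e-01],
       [ 2.19320711e-01, -6.17621886e-01, -7.55275865e-01]]), 't': array([0.52655625, 0.17940295, 1.34938716])}
wrist {'mtx': array([[393.50120539,   0.        , 324.98861478],
       [  0.        , 393.50120539, 239.04030517],
       [  0.        ,   0.        ,   1.        ]]), 'mount': array([[-2.70133796e-04,  9.60845046e-01,  2.77086132e-01,
        -6.98152714e-02],
       [-4.53349984e-04, -2.77086231e-01,  9.60844949e-01,
        -1.31513402e-01],
       [ 9.99999861e-01,  1.33939700e-04,  5.10449442e-04,
        -2.26944081e-05],
       [ 0.00000000e+00,  0.00000000e+00,  0.00000000e+00,
         1.00000000e+00]])}
```

View pics/scene0.png

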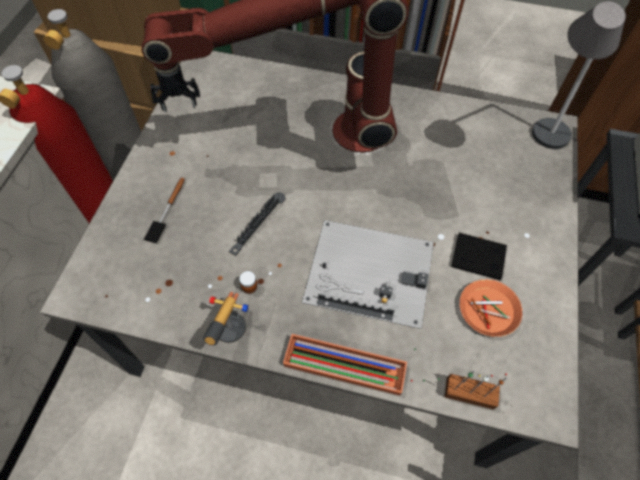

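View pics/side0.png

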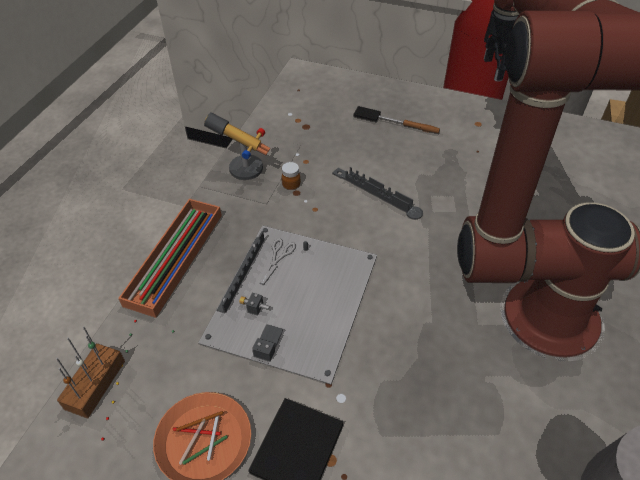

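View pics/wrist0.png

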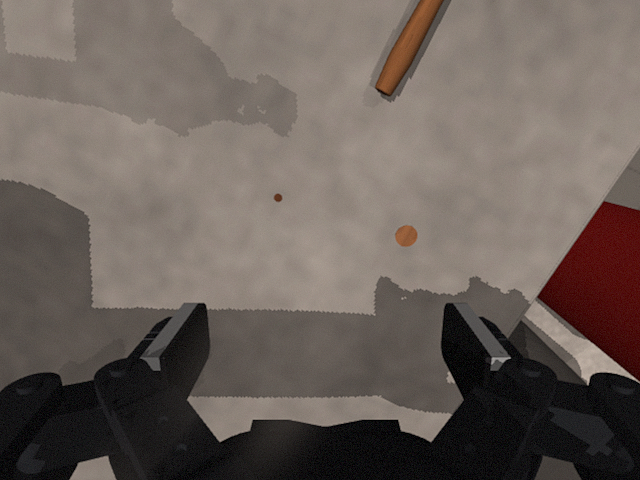

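Run:
```python
import cv2
a=cv2.imread('pics/side0.png');s=cv2.imread('pics/scene0.png')
cv2.imwrite('pics/c1.png',cv2.resize(a[215:395,190:390],None,fx=4,fy=3.3*4/3.3*0.83,interpolation=cv2.INTER_CUBIC)[:600])
cv2.imwrite('pics/c1.png',cv2.resize(a[220:390,190:390],(706,600),interpolation=cv2.INTER_CUBIC))
cv2.imwrite('pics/c2.png',cv2.resize(a[155:225,325:435],(770,490),interpolation=cv2.INTER_CUBIC))
cv2.imwrite('pics/c3.png',cv2.resize(s[185:335,220:440],(792,540),interpolation=cv2.INTER_CUBIC))
```

```text
(no output)
```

View pics/c1.png

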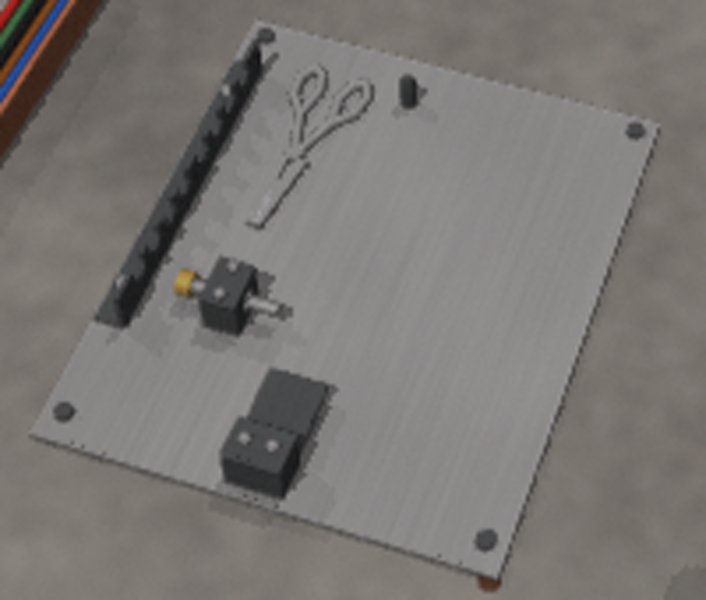

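View pics/c2.png

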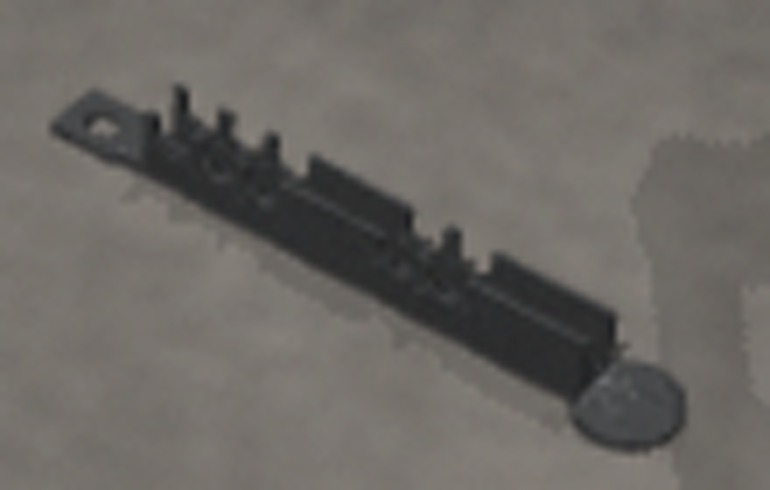

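View pics/c3.png

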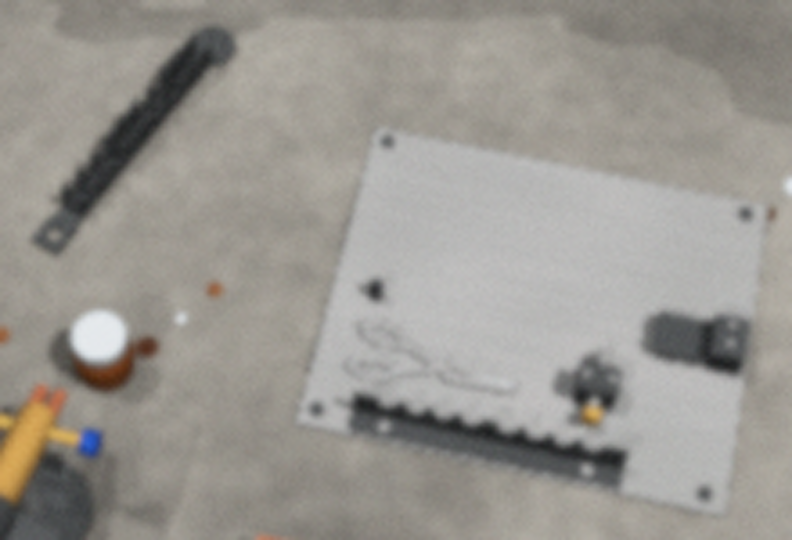

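```bash
cat > h.py <<'E'
import numpy as np,cv2
from scipy.optimize import least_squares
SIDE=(np.array([[586.41728656,0,322.58377223],[0,586.41728656,238.34050723],[0,0,1]]),np.array([[-9.42181213e-01,-3.35103526e-01,4.33508190e-04],[-2.53363350e-01,7.11511654e-01,-6.55406881e-01],[2.19320711e-01,-6.17621886e-01,-7.55275865e-01]]),np.array([0.52655625,0.17940295,1.34938716]))
SC=(np.array([[518.6979647,0,317.00776484],[0,518.6979647,243.08221162],[0,0,1]]),np.array([[-0.24391325,0.96977092,0.00711954],[0.83530874,0.21381227,-0.50650135],[-0.49271252,-0.11759538,-0.86220978]]),np.array([0.16332511,-0.42721417,1.96295056]))
def bp(c,uv,z):
    K,R,t=c
    d=R.T@np.linalg.solve(K,[uv[0],uv[1],1]);o=-R.T@t
    return o+d*(z-o[2])/d[2]
def pj(c,X):
    K,R,t=c
    p=(np.atleast_2d(X)@R.T+t)@K.T
    return p[:,:2]/p[:,2:]
def wcam(st,f):
    from scipy.spatial.transform import Rotation as Ro
    q=st['tool_rot'];T=np.eye(4);T[:3,:3]=Ro.from_quat(np.r_[q[1:],q[0]]).as_matrix();T[:3,3]=st['tool_pos']
    M=np.linalg.inv(T@f['mount']);return (f['mtx'],M[:3,:3],M[:3,3])
def fit2d(loc,w):
    loc=np.array(loc);w=np.array(w)
    a=loc-loc.mean(0);b=w-w.mean(0)
    th=np.arctan2((a[:,0]*b[:,1]-a[:,1]*b[:,0]).sum(),(a*b).sum())
    c,s=np.cos(th),np.sin(th);R=np.array([[c,-s],[s,c]])
    o=w.mean(0)-R@loc.mean(0);return o,th,w-(loc@R.T+o)
E
python3 - <<'E'
from h import *
f=600/170;g=706/200
c1=lambda p:(190+p[0]/g,220+p[1]/f)
loc=[(-.175,-.04),(-.175,.33),(.135,.33),(.135,-.04)]
w=[bp(SIDE,c1(p),.006)[:2] for p in [(660,122),(500,578),(32,436),(258,20)]]
o,th,r=fit2d(loc,w);print('rest side',o,th,np.round(r*1e3,1))
c3=lambda p:(220+p[0]/3.6,185+p[1]/3.6)
w=[bp(SC,c3(p),.006)[:2] for p in [(376,129),(768,204),(724,514),(299,423)]]
o,th,r=fit2d(loc,w);print('rest scene',o,th,np.round(r*1e3,1))
print('pin top side',bp(SIDE,c1((408,78)),.034),'scene',bp(SC,c3((374,287)),.034))
for n,e,h in (('side',bp(SIDE,(325+102/7,155+124/7),.005),bp(SIDE,(325+628/7,155+405/7),.005)),('sc',bp(SC,c3((55,235)),.005),bp(SC,c3((213,46)),.005))):
    d=h-e;print(n,e,h,np.linalg.norm(d),np.arctan2(d[1],d[0]))
E
```

```text
rest side [0.60055718 0.00610575] 0.019719535186750764 [[ 1.9  0.1]
 [ 1.4 -0.2]
 [-1.2  0.4]
 [-2.  -0.2]]
rest scene [0.60607116 0.00840698] 0.02189090018739332 [[ 1.9  1.9]
 [ 0.2 -0.9]
 [-0.9 -3.2]
 [-1.2  2.2]]
pin top side [0.60129239 0.00637065 0.034     ] scene [0.61162602 0.00748517 0.034     ]
side [ 0.61129834 -0.29084534  0.005     ] [ 0.37376933 -0.20953629  0.005     ] 0.25106013746188827 2.81178309012511
sc [ 0.61621074 -0.28787321  0.005     ] [ 0.37993144 -0.20799618  0.005     ] 0.24941581482725042 2.81559244616765
```

```bash
cat >> h.py <<'E'
def tool(st):
    from scipy.spatial.transform import Rotation as Ro
    q=st['tool_rot'];return Ro.from_quat(np.r_[q[1:],q[0]]).as_matrix()
def goto(st,P,railang=None):
    """slide in cm, tool axes now; yaw deg so tool z perpendicular to railang"""
    R=tool(st);d=R.T@(np.array(P)-st['tool_pos'])*100
    print('slide cm',np.round(d,2))
    if railang is not None:
        # tool x horizontal angle; yaw about tool y (down) positive => world angle decreases
        ax=np.arctan2(R[1,0],R[0,0]);
        for k in (0,np.pi):
            y=-(railang+k-ax);y=np.degrees((y+np.pi)%(2*np.pi)-np.pi);print(' yaw option',round(y,2),'j6 now',round(st['joint_pos'][5],3))
E
python3 - <<'E'
from h import *
from plant import readout
s=readout.state();print(np.round(tool(s),4))
goto(s,(.48,-.2527,.2),2.812)
E
```

```text
[[-8.970e-01 -5.000e-04  4.419e-01]
 [-4.419e-01  1.500e-03 -8.970e-01]
 [-2.000e-04 -1.000e+00 -1.600e-03]]
slide cm [-31.88   4.17 -18.57]
 yaw option 45.11 j6 now -0.119
 yaw option -134.89 j6 now -0.119
```

Request:
{"fn": "play_rows", "kwargs": {
  "slide": [
    [-3.2,0.2,-1.9],
    [-3.2,0.2,-1.9],
    [-3.2,0.2,-1.9],
    [-3.2,0.2,-1.9],
    [-3.2,0.2,-1.9],
    [-3.2,0.2,-1.9],
    [-3.2,0.2,-1.9],
    [-3.2,0.2,-1.9],
    [-3.2,0.2,-1.9],
    [-3.1,0.2,-1.5]
  ],
  "yaw": [0,0,0,0,0,0,0,0,0,0],
  "grip": [-1,-1,-1,-1,-1,-1,-1,-1,-1,-1]
}}

```text
time: 1.15
tool_pos: [0.4806, -0.2511, 0.2219]
tool_rot: [0.16, -0.161, 0.689, -0.689]
contact_force: [-0.1, -0.1, 0.4]
gripper_width: 1.0
```

Request:
{"fn": "play_rows", "kwargs": {
  "slide": [
    [0,0,0],
    [0,0,0],
    [0,0,0],
    [0,0,0],
    [0,0,0],
    [0,0,0],
    [0,0,0]
  ],
  "yaw": [7.5,7.5,7.5,7.5,7.5,7.5,0],
  "grip": [-1,-1,-1,-1,-1,-1,-1]
}}

```text
time: 1.85
tool_pos: [0.48, -0.2526, 0.2219]
tool_rot: [-0.115, 0.115, 0.698, -0.698]
contact_force: [-0.1, 0.1, 0.4]
gripper_width: 0.997
```

Run:
```python
from h import *
from plant import readout,cams
s=readout.state();f=cams.grab_frame('wrist');c=wcam(s,f)
print(s['time'],s['tool_pos'],np.round(tool(s),3))
cv2.imwrite('pics/w1.png',f['image'][:,:,::-1])
e=np.array([.611,-.291,.005]);u=np.array([np.cos(2.812),np.sin(2.812),0])
print(pj(c,[e,e+u*.25,e+.118*u]))
```

```text
1.85 [ 0.47998939 -0.25263849  0.22191999] [[-0.947 -0.001 -0.322]
 [ 0.322  0.    -0.947]
 [ 0.001 -1.    -0.   ]]
[[317.17586771  39.5613051 ]
 [317.93012482 320.53114773]
 [317.56917362 186.07248518]]
```

View pics/w1.png

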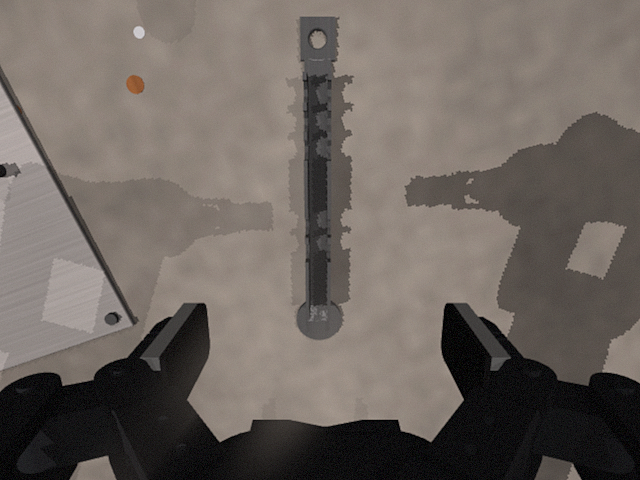

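Run:
```python
from h import *
from plant import readout,cams
s=readout.state();f=cams.grab_frame('wrist');c=wcam(s,f)
e=bp(c,(318,39.5),.005);h=bp(c,(319.3,320),.005)
# also plate corner px & pin
print(e,h,np.linalg.norm(h-e));u=(h-e)/np.linalg.norm(h-e);a=np.arctan2(u[1],u[0]);print(a)
g=e+.118*u
goto(s,(g[0],g[1],.016),a)
```

```text
[ 0.61098421 -0.29138512  0.005     ] [ 0.37449648 -0.21181646  0.005     ] 0.2495147673569808
2.8170307616756953
slide cm [-1.86 20.6  -0.5 ]
 yaw option -0.03 j6 now 1.274
 yaw option 179.97 j6 now 1.274
```

Request:
{"fn": "play_rows", "kwargs": {
  "slide": [
    [-1.9,0,-0.5],
    [0,4,0],
    [0,4,0],
    [0,4,0],
    [0,4,0],
    [0,2.6,0],
    [0,1.4,0],
    [0,0.6,0],
    [0,0,0]
  ],
  "yaw": [0,0,0,0,0,0,0,0,0],
  "grip": [-1,-1,-1,-1,-1,-1,-1,-1,-1]
}}

```text
time: 2.85
tool_pos: [0.5, -0.2543, 0.0165]
tool_rot: [-0.115, 0.115, 0.698, -0.698]
contact_force: [0.4, 1.2, 1.0]
gripper_width: 0.997
```

Request:
{"fn": "play_rows", "kwargs": {
  "slide": [
    [0,0,0],
    [0,0,0],
    [0,0,0],
    [0,0,0],
    [0,0,0],
    [0,0,0],
    [0,0,0],
    [0,0,0],
    [0,0,0],
    [0,0,0]
  ],
  "yaw": [0,0,0,0,0,0,0,0,0,0],
  "grip": [0.3,0.5,1,1,1,1,1,1,1,1]
}}

```text
time: 3.85
tool_pos: [0.5004, -0.2545, 0.0172]
tool_rot: [0.115, -0.116, -0.697, 0.698]
contact_force: [-0.8, 0.8, 5.8]
gripper_width: 0.252
```

Request:
{"fn": "play_rows", "kwargs": {
  "slide": [
    [0,-0.5,0],
    [0,-1,0],
    [0,-2,0],
    [0,-2,0],
    [0,-2,0],
    [0,-1.5,0],
    [0,-0.5,0],
    [0,0,0],
    [0,0,0]
  ],
  "yaw": [0,0,0,0,0,0,0,0,0],
  "grip": [1,1,1,1,1,1,1,1,1]
}}

```text
time: 4.75
tool_pos: [0.4991, -0.2537, 0.1101]
tool_rot: [-0.116, 0.115, 0.698, -0.697]
contact_force: [0.4, 0.2, -4.0]
gripper_width: 0.251
```

Run:
```python
from h import *
from plant import readout,cams
s=readout.state();f=cams.grab_frame('wrist');c=wcam(s,f)
print(s['time'],s['tool_pos'],np.round(tool(s),4),s['contact_force'],s['ft_torque'],s['gripper_width'])
cv2.imwrite('pics/w2.png',f['image'][:,:,::-1])
cv2.imwrite('pics/w2c.png',cv2.resize(f['image'][0:480,240:400,::-1],None,fx=1.25,fy=1.25))
f=cams.grab_frame('side');cv2.imwrite('pics/s2.png',cv2.resize(f['image'][90:290,250:480,::-1],None,fx=3,fy=3))
T=np.eye(4);R=tool(s)
for p in ((-.118,0,0),(.132,0,0)):
   # rail origin under TCP: grasp z .020 -> tcp z was ~.0165
   P=s['tool_pos']+R@np.array([p[0],.0165-.005,p[2]]);print(P,pj(c,P))
```

```text
4.75 [ 0.49905486 -0.25370948  0.1101217 ] [[-9.468e-01 -1.700e-03 -3.218e-01]
 [ 3.218e-01  1.100e-03 -9.468e-01]
 [ 2.000e-03 -1.000e+00 -5.000e-04]] [ 0.42041909  0.1598677  -4.00566733] [-3.26262649e-02 -9.11129125e-02 -4.08125475e-05] 0.25051638296988693
[ 0.61075852 -0.29166886  0.09839026] [[324.12898233 -32.96126418]]
[ 0.37405703 -0.2112191   0.09888065] [[324.29902373 553.57462739]]
```

View pics/w2.png

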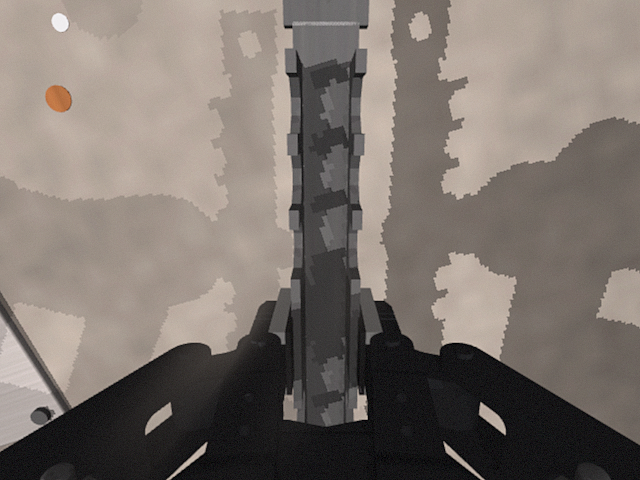

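View pics/s2.png

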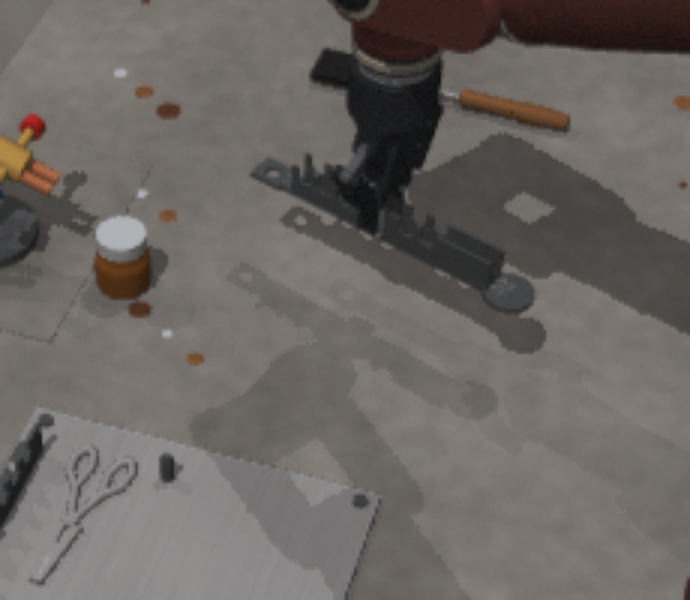

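Run:
```python
from h import *
from plant import readout,cams
s=readout.state();f=cams.grab_frame('wrist')
for d in ((-.010,.217,0),(.02,.217,0),(.02,.237,0),(.03,.24,0.)):
  s2=dict(s);s2['tool_pos']=s['tool_pos']+np.array(d);c=wcam(s2,f)
  print(d,pj(c,[[.601,.0062,.034],[.601,.0062,.006]]), tool(s).T@np.array(d)*100)
print('eye',pj(SIDE,[.6108,-.2917,.0984]),'meas',250+273/3,90+173/3)
print('head',pj(SIDE,[.3741,-.2112,.0989]),'meas',250+510/3,90+293/3)
```

```text
(-0.01, 0.217, 0) [[167.918305    77.67123561]
 [187.12579944  83.44012692]] [  7.93030149   0.0344996  -20.22372686]
(0.02, 0.217, 0) [[193.04698835 137.55399544]
 [208.61519374 136.04406312]] [  5.08990965   0.02794535 -21.18919628]
(0.02, 0.237, 0) [[229.34337078 124.4145828 ]
 [240.7106428  124.45800073]] [  5.73355059   0.03092367 -23.08279535]
(0.03, 0.24, 0.0) [[242.31683201 141.73791126]
 [252.03634116 139.73865747]] [  4.88329945   0.02918567 -23.68865836]
eye [[340.61490324 147.05209598]] meas 341.0 147.66666666666666
head [[419.15268195 186.89373228]] meas 420.0 187.66666666666669
```

Request:
{"fn": "play_rows", "kwargs": {
  "slide": [
    [0.5,0,-2.2],
    [0.8,0,-3.5],
    [1,0,-4],
    [1,0,-4],
    [0.8,0,-3.5],
    [0.6,0,-2.5],
    [0.4,0,-1.5],
    [0,0,0],
    [0,0,0],
    [0,0,0]
  ],
  "yaw": [0,0,0,0,0,0,0,0,0,0],
  "grip": [1,1,1,1,1,1,1,1,1,1]
}}

```text
time: 5.9
tool_pos: [0.5197, -0.038, 0.1112]
tool_rot: [0.116, -0.116, -0.697, 0.698]
contact_force: [0.5, -0.4, -3.6]
gripper_width: 0.248
```

Run:
```python
from h import *
from plant import readout,cams
s=readout.state();f=cams.grab_frame('wrist');c=wcam(s,f)
print(s['time'],s['tool_pos'],s['contact_force'],s['gripper_width'])
print(pj(c,[[.601,.0062,.034],[.601,.0062,.006]]))
cv2.imwrite('pics/w3.png',f['image'][:,:,::-1])
cv2.imwrite('pics/w3c.png',cv2.resize(f['image'][60:220,100:320,::-1],None,fx=3.5,fy=3.5,interpolation=cv2.INTER_CUBIC))
```

```text
5.9 [ 0.51967942 -0.03804207  0.11118497] [ 0.50235578 -0.35369496 -3.55730253] 0.24804517240958382
[[191.75563599 140.30824127]
 [207.30274387 138.60921739]]
```

View pics/w3c.png

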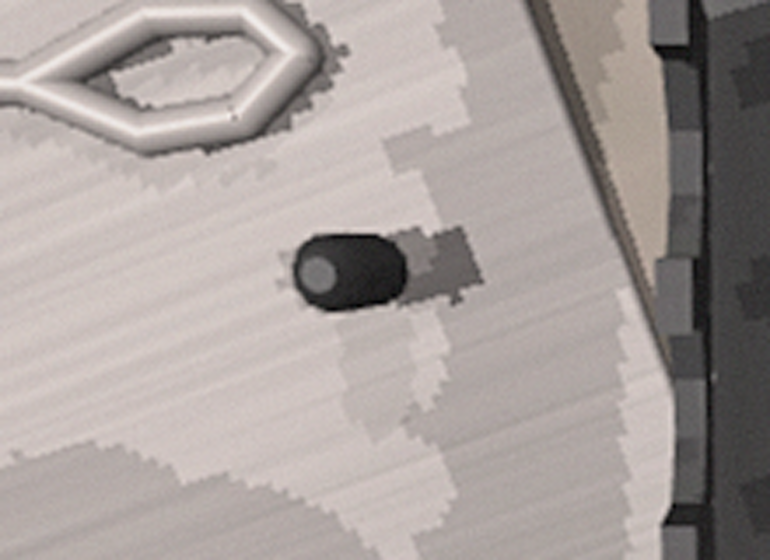

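View pics/w3.png

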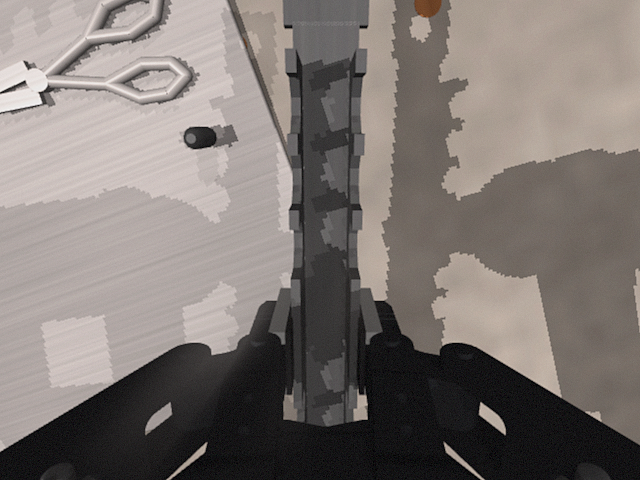

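Run:
```python
from h import *
from plant import readout,cams
s=readout.state();f=cams.grab_frame('wrist');c=wcam(s,f);R=tool(s);tp=s['tool_pos']
print(tp)
pin=bp(c,(190.9,138.0),.034);print('pin',pin)
und=tp[2]-.0172
cv2.imwrite('pics/w3d.png',cv2.resize(f['image'][0:70,270:385,::-1],None,fx=6,fy=6,interpolation=cv2.INTER_CUBIC))
for r in (22,23,24,25):
  q=bp(c,(326,r),und+.005);loc=R.T@(q-tp);print(r,loc,'eye x in tool',loc[0]-.016)
print('walls top end px for eye at -.118:',pj(c,[tp+R@np.array([-.118+.028,.0172-.034,z]) for z in(-.011,.011)]),pj(c,[tp+R@np.array([-.118+.016,.0172-.005,z]) for z in(-.014,.014)]))
```

```text
[ 0.51970756 -0.03809616  0.11124966]
pin [0.60225557 0.00609634 0.034     ]
22 [-0.10258934  0.01219934  0.00060801] eye x in tool -0.11858934397021166
23 [-0.1022946   0.01219934  0.0006083 ] eye x in tool -0.11829459867967759
24 [-0.10199948  0.01219934  0.00060859] eye x in tool -0.11799948104191496
25 [-0.10170399  0.01219935  0.00060888] eye x in tool -0.11770399035090699
walls top end px for eye at -.118: [[282.71626898  47.02021329]
 [365.42081041  47.06495238]] [[281.51052085  23.97132865]
 [366.77129607  24.0238592 ]]
```

View pics/w3d.png

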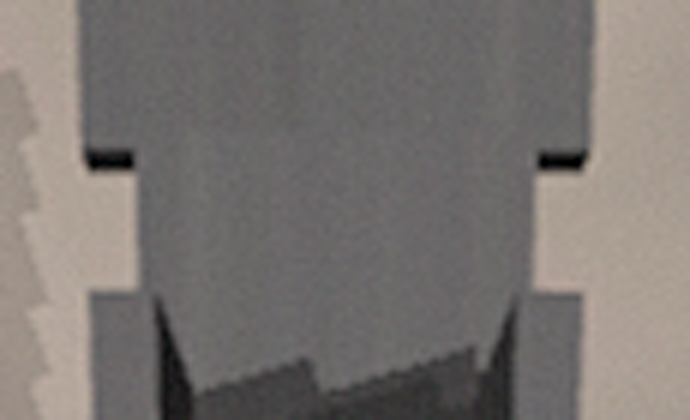

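Run:
```python
from h import *
from plant import readout
s=readout.state();R=tool(s);tp=s['tool_pos']
eye=tp+R@np.array([-.1177,.0172,.0006]);pin=np.array([.6021,.0061,.040])
print(eye,R.T@(pin-eye)*100, np.round(R,4))
```

```text
[ 0.63087179 -0.07668492  0.09406138] [ 5.39826392  5.40446293 -6.90568251] [[-9.463e-01 -1.000e-04 -3.232e-01]
 [ 3.232e-01 -2.000e-04 -9.463e-01]
 [ 0.000e+00 -1.000e+00  3.000e-04]]
```

Move laterally first to above the pin, then check with the side and scene cameras.

Request:
{"fn": "play_rows", "kwargs": {
  "slide": [
    [1,0,-1.4],
    [1.4,0,-2],
    [1.5,0,-2],
    [1,0,-1],
    [0.5,0,-0.5],
    [0,2,0],
    [0,2,0],
    [0,0.8,0],
    [0,0,0],
    [0,0,0]
  ],
  "yaw": [0,0,0,0,0,0,0,0,0,0],
  "grip": [1,1,1,1,1,1,1,1,1,1]
}}

```text
time: 7.0
tool_pos: [0.4913, 0.0454, 0.0639]
tool_rot: [0.115, -0.116, -0.698, 0.698]
contact_force: [0.2, 0.0, -3.8]
gripper_width: 0.247
```

Run:
```python
from h import *
from plant import readout,cams
s=readout.state();R=tool(s);tp=s['tool_pos']
eye=tp+R@np.array([-.1177,.0172,.0006]);pin=np.array([.6021,.0061,.034])
print(tp,eye,R.T@(pin-eye)*100,s['contact_force'])
f=cams.grab_frame('side');cv2.imwrite('pics/s3.png',cv2.resize(f['image'][190:290,260:400,::-1],None,fx=5,fy=5,interpolation=cv2.INTER_CUBIC))
f=cams.grab_frame('scene');cv2.imwrite('pics/sc3.png',cv2.resize(f['image'][210:310,290:430,::-1],None,fx=5,fy=5,interpolation=cv2.INTER_CUBIC))
print((pj(SIDE,eye+[0,0,.005])-[260,190])*5,(pj(SIDE,pin)-[260,190])*5)
```

```text
[0.49129258 0.04539887 0.06392054] [0.60253956 0.00691459 0.04681613] [0.01641475 1.2815894  0.09142738] [ 0.23629832  0.00385762 -3.79539382]
[[224.35292638 237.01462425]] [[226.57043371 259.69348186]]
```

View pics/s3.png

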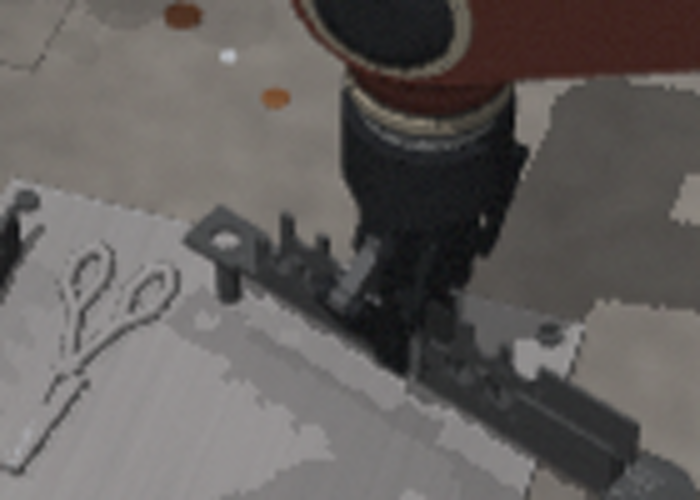

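View pics/sc3.png

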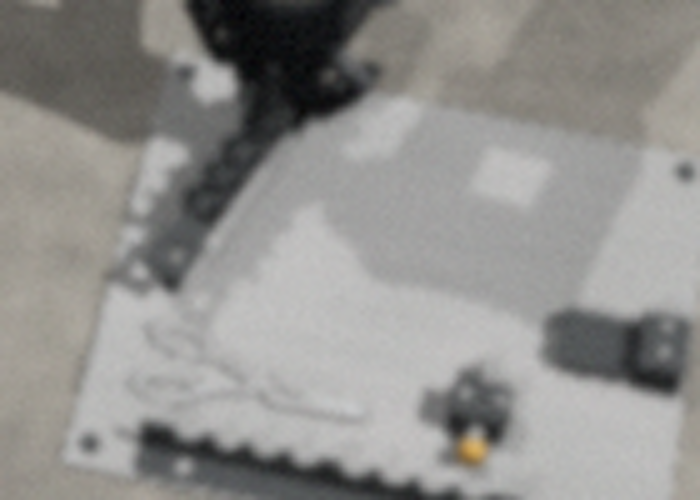

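Request:
{"fn": "play_rows", "kwargs": {
  "slide": [
    [0,0,0.1],
    [0,0.5,0],
    [0,0.5,0],
    [0,0.3,0],
    [0,0.3,0],
    [0,0.2,0],
    [0,0,0]
  ],
  "yaw": [0,0,0,0,0,0,0],
  "grip": [1,1,1,1,1,1,1]
}}

```text
time: 7.8
tool_pos: [0.4901, 0.0448, 0.0448]
tool_rot: [0.116, -0.115, -0.698, 0.698]
contact_force: [0.5, 0.3, -4.2]
gripper_width: 0.248
```

Run:
```python
from h import *
from plant import readout,cams
s=readout.state();R=tool(s);tp=s['tool_pos']
eye=tp+R@np.array([-.1177,.0172,.0006]);pin=np.array([.6021,.0061,.034])
print(tp,eye,R.T@(pin-eye)*100,s['contact_force'],s['ft_torque'])
f=cams.grab_frame('side');cv2.imwrite('pics/s4.png',cv2.resize(f['image'][210:270,270:350,::-1],None,fx=8,fy=8,interpolation=cv2.INTER_CUBIC))
```

```text
[0.49013157 0.0447549  0.04482375] [0.60136289 0.00631461 0.02751981] [-0.07612276 -0.64808781 -0.00323748] [ 0.49521951  0.2830069  -4.20153745] [-0.07054575 -0.08838033  0.01177523]
```

View pics/s4.png

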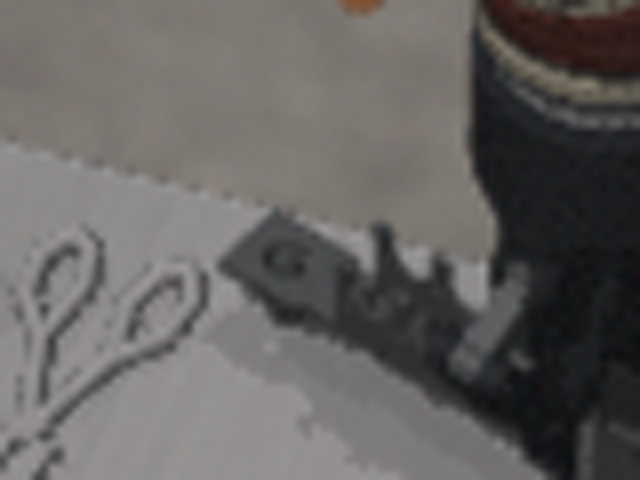

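Request:
{"fn": "play_rows", "kwargs": {
  "slide": [
    [0,0.3,0],
    [0,0.3,0],
    [0,0.3,0],
    [0,0.2,0],
    [0,0,0]
  ],
  "yaw": [0,0,0,0,0],
  "grip": [1,1,1,1,1]
}}

```text
time: 8.35
tool_pos: [0.4901, 0.0448, 0.0338]
tool_rot: [0.116, -0.115, -0.698, 0.698]
contact_force: [0.3, 0.3, -4.9]
gripper_width: 0.245
```

Request:
{"fn": "play_rows", "kwargs": {
  "slide": [
    [0,0.3,0],
    [0,0.3,0],
    [0,0.2,0],
    [0,0.1,0],
    [0,0,0]
  ],
  "yaw": [0,0,0,0,0],
  "grip": [1,1,1,1,1]
}}

```text
time: 8.85
tool_pos: [0.4903, 0.0447, 0.0251]
tool_rot: [0.115, -0.115, -0.698, 0.698]
contact_force: [0.2, 0.2, -4.6]
gripper_width: 0.246
```

Request:
{"fn": "play_rows", "kwargs": {
  "slide": [
    [0,0.1,0],
    [0,0.1,0],
    [0,0,0]
  ],
  "yaw": [0,0,0],
  "grip": [1,1,1]
}}

```text
time: 9.15
tool_pos: [0.4904, 0.0447, 0.0233]
tool_rot: [-0.115, 0.115, 0.698, -0.698]
contact_force: [-0.2, -0.7, -4.3]
gripper_width: 0.247
```

Request:
{"fn": "play_rows", "kwargs": {
  "slide": [
    [0,0.05,0],
    [0,0.05,0],
    [0,0,0]
  ],
  "yaw": [0,0,0],
  "grip": [1,1,1]
}}

```text
time: 9.45
tool_pos: [0.4912, 0.0447, 0.0232]
tool_rot: [-0.115, 0.116, 0.698, -0.698]
contact_force: [-1.8, 1.4, 3.0]
gripper_width: 0.25
```

Request:
{"fn": "play_rows", "kwargs": {
  "slide": [
    [0,0,0],
    [0,0,0],
    [0,0,0],
    [0,0,0],
    [0,0,0],
    [0,0,0]
  ],
  "yaw": [0,0,0,0,0,0],
  "grip": [0.3,0,-0.3,-0.3,-0.3,-0.3]
}}

```text
time: 10.05
tool_pos: [0.4905, 0.0447, 0.0223]
tool_rot: [-0.115, 0.115, 0.698, -0.698]
contact_force: [-1.2, 0.3, -0.1]
gripper_width: 0.653
```

Request:
{"fn": "play_rows", "kwargs": {
  "slide": [
    [0,-1,0],
    [0,-2,0],
    [0,-4,0],
    [0,-4,0],
    [0,-4,0],
    [0,-3,0],
    [0,0,0]
  ],
  "yaw": [0,0,0,0,0,0,0],
  "grip": [-0.3,-0.3,-0.3,-0.3,-0.3,-0.3,-0.3]
}}

```text
time: 10.75
tool_pos: [0.4936, 0.0446, 0.2094]
tool_rot: [-0.111, 0.119, 0.698, -0.697]
contact_force: [0.4, 0.2, 0.4]
gripper_width: 0.648
```

Run:
```python
from h import *
from plant import readout,cams
s=readout.state();f=cams.grab_frame('wrist');c=wcam(s,f)
print(s['time'],s['tool_pos'],s['contact_force'],s['gripper_width'])
cv2.imwrite('pics/w5.png',f['image'][:,:,::-1])
f=cams.grab_frame('side');cv2.imwrite('pics/s5.png',cv2.resize(f['image'][210:390,200:420,::-1],None,fx=3.3,fy=3.3,interpolation=cv2.INTER_CUBIC))
```

```text
10.75 [0.49359006 0.04459359 0.20936264] [0.35536686 0.22012576 0.35272072] 0.6477159865039089
```

View pics/w5.png

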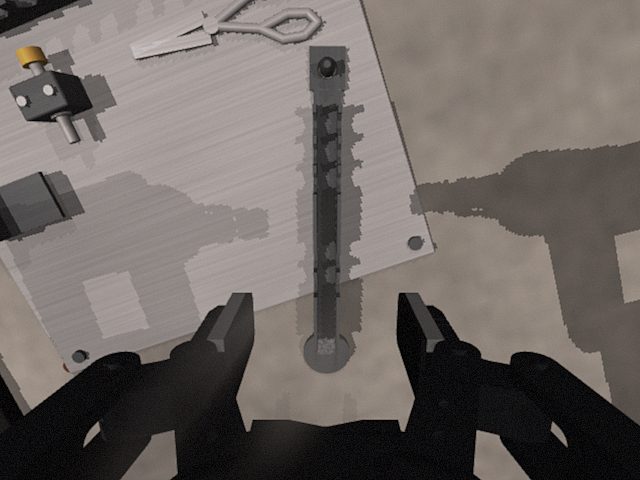

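View pics/s5.png

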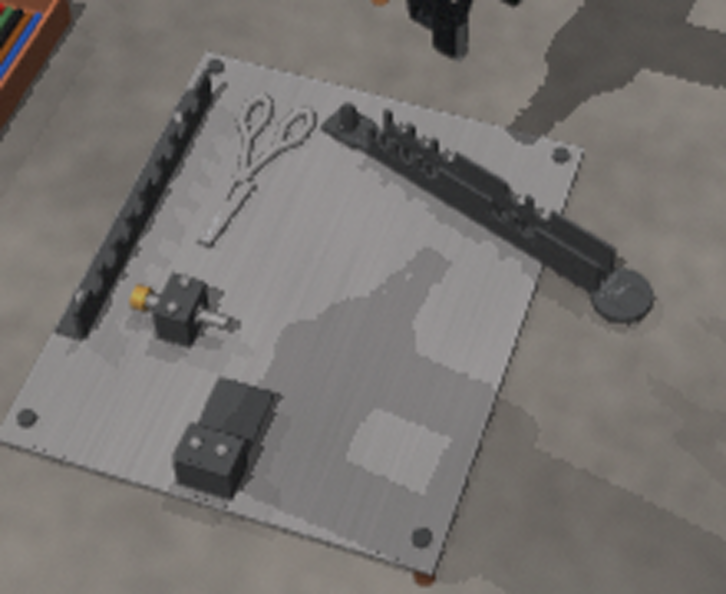

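Run:
```python
from h import *
from plant import readout,cams
s=readout.state();f=cams.grab_frame('wrist');c=wcam(s,f)
e=bp(c,(326.5,66),.034);h=bp(c,(327,351),.011);print(e,h)
pin=np.array([.6021,.0063]);d=h[:2]-pin;a=np.arctan2(d[1],d[0]);print(np.linalg.norm(d),a)
u=np.array([np.cos(a),np.sin(a)]);n=np.array([-u[1],u[0]])
p=pin+.203*u+.0455*n;print(p)
goto(s,(*p,.1),a);goto(s,(*p,.024))
print(np.round(tool(s),3))
```

```text
[0.59548414 0.00768476 0.034     ] [0.36561435 0.08485365 0.011     ]
0.24919096747171118 2.820888639917052
[0.39510703 0.02711253]
slide cm [ 8.53 10.34  4.76]
 yaw option -0.39 j6 now 1.838
 yaw option 179.61 j6 now 1.838
slide cm [ 8.54 17.94  4.76]
[[-0.947  0.002 -0.322]
 [ 0.322 -0.    -0.947]
 [-0.002 -1.    -0.001]]
```

Request:
{"fn": "play_rows", "kwargs": {
  "slide": [
    [0,0,0],
    [0,0,0],
    [0,0,0],
    [0,0,0],
    [0,0,0],
    [0,0,0],
    [0,0,0],
    [0,0,0],
    [0,0,0],
    [0,0,0],
    [0,0,0],
    [0,0,0]
  ],
  "yaw": [-8.2,-8.2,-8.2,-8.2,-8.2,-8.2,-8.2,-8.2,-8.2,-8.2,-8.2,0],
  "grip": [1,1,1,1,1,1,1,1,1,1,1,1]
}}

```text
time: 12.1
tool_pos: [0.4893, 0.0448, 0.2001]
tool_rot: [0.412, -0.414, 0.575, -0.573]
contact_force: [-0.5, -0.2, 0.2]
gripper_width: 0.002
```

Run:
```python
from h import *
from plant import readout,cams
s=readout.state()
print(s['time'],s['tool_pos'],s['gripper_width'])
pin=np.array([.6021,.0063]);a=2.82
u=np.array([np.cos(a),np.sin(a)]);n=np.array([-u[1],u[0]])
p=pin+.203*u+.042*n;print(p)
goto(s,(*p,.024),a+np.pi/2)
print(np.round(tool(s),3))
```

```text
12.1 [0.48928568 0.04475468 0.20007428] 0.0016120392780130028
[0.39623188 0.03061703]
slide cm [ 4.29 17.64 -8.3 ]
 yaw option -0.16 j6 now 0.264
 yaw option 179.84 j6 now 0.264
[[-0.319 -0.004  0.948]
 [-0.948  0.    -0.319]
 [ 0.001 -1.    -0.004]]
```

Request:
{"fn": "play_rows", "kwargs": {
  "slide": [
    [1.4,0,-2.8],
    [1.4,0,-2.8],
    [1.5,0,-2.7],
    [0,4,0],
    [0,4,0],
    [0,4,0],
    [0,3,0],
    [0,2,0],
    [0,0.6,0],
    [0,0,0],
    [0,0,0]
  ],
  "yaw": [0,0,0,0,0,0,0,0,0,0,0],
  "grip": [1,1,1,1,1,1,1,1,1,1,1]
}}

```text
time: 13.2
tool_pos: [0.3987, 0.0303, 0.0271]
tool_rot: [-0.413, 0.412, -0.574, 0.575]
contact_force: [-0.0, -0.5, 0.4]
gripper_width: 0.002
```

Run:
```python
from h import *
from plant import readout,cams
s=readout.state()
print(s['time'],s['tool_pos'],s['contact_force'],s['joint_pos'])
f=cams.grab_frame('wrist');cv2.imwrite('pics/w6.png',f['image'][:,:,::-1])
f=cams.grab_frame('side');cv2.imwrite('pics/s6.png',cv2.resize(f['image'][210:390,200:420,::-1],None,fx=3.3,fy=3.3,interpolation=cv2.INTER_CUBIC))
```

```text
13.2 [0.39874149 0.03033125 0.02713331] [-0.02811317 -0.4756086   0.43297156] [-1.10723344e-01 -2.69696855e-01  2.29423157e+00  2.21924465e-05
  1.11587025e+00  2.14381645e-01]
```

View pics/w6.png

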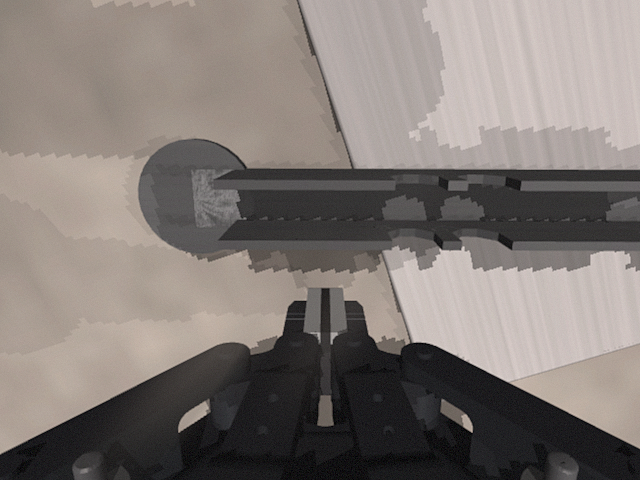

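View pics/s6.png

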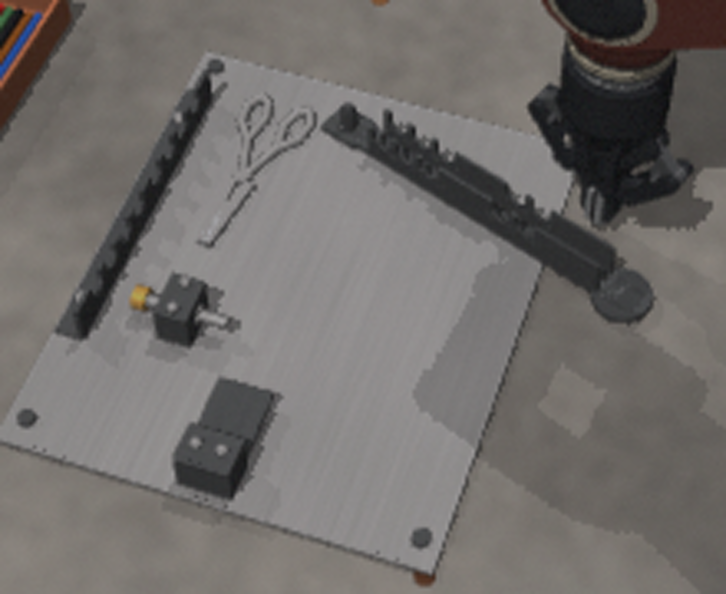

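Request:
{"fn": "play_rows", "kwargs": {
  "slide": [
    [-0.8,0,0],
    [-0.6,0,0],
    [-0.6,0,0],
    [-1.06,0,-0.09],
    [-1.06,0,-0.09],
    [-1.06,0,-0.09],
    [-1.06,0,-0.09],
    [-1.06,0,-0.09],
    [-1.06,0,-0.09],
    [-1.06,0,-0.09],
    [-1.06,0,-0.09]
  ],
  "yaw": [0,0,0,3,3,3,3,3,3,3,3],
  "grip": [1,1,1,1,1,1,1,1,1,1,1]
}}

```text
time: 14.4
tool_pos: [0.4392, 0.1273, 0.0264]
tool_rot: [-0.284, 0.284, -0.648, 0.648]
contact_force: [-1.2, -0.5, 1.0]
gripper_width: -0.0
```

```bash
cat >> h.py <<'E'
PIN=np.array([.6021,.0063])
def pol(s):
    R=tool(s);a=np.arctan2(R[1,0],R[0,0])-np.pi/2
    u=np.array([np.cos(a),np.sin(a)]);n=np.array([-u[1],u[0]]);d=s['tool_pos'][:2]-PIN
    print('t',round(s['time'],2),'yaw(rail-ang deg)',round(np.degrees(a)%360,2),'rho',round(d@u,4),'d',round(d@n,4),'z',round(s['tool_pos'][2],4),'F_n',round(s['contact_force'][:2]@n,2),'F_u',round(s['contact_force'][:2]@u,2),'Fz',round(s['contact_force'][2],2),'rail ang if d=.022',round(np.degrees(np.arctan2(d[1],d[0])-np.arctan2(.022,np.hypot(d@u,d@n)))%360,2),'j6',round(s['joint_pos'][5],2))
E
python3 - <<'E'
from h import *
from plant import readout,cams
s=readout.state();pol(s)
f=cams.grab_frame('wrist');cv2.imwrite('pics/w7.png',f['image'][:,:,::-1])
E
```

```text
t 14.4 yaw(rail-ang deg) 137.35 rho 0.2017 d 0.0214 z 0.0264 F_n 1.2 F_u 0.54 Fz 1.0 rail ang if d=.022 137.2 j6 0.86
```

View pics/w7.png

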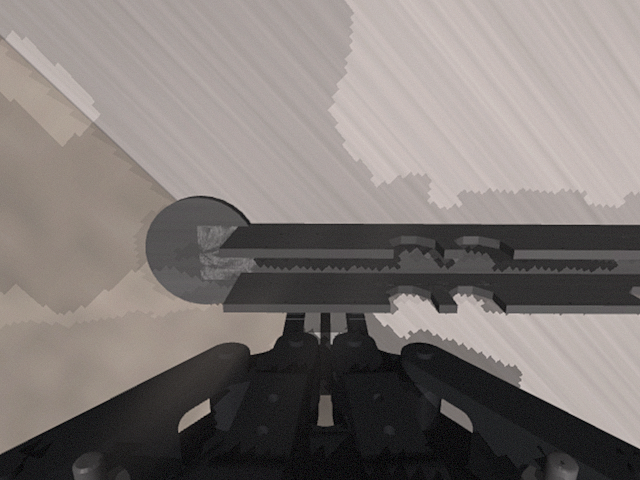

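Request:
{"fn": "play_rows", "kwargs": {
  "slide": [
    [-1.06,0,-0.09],
    [-1.06,0,-0.09],
    [-1.06,0,-0.09],
    [-1.06,0,-0.09],
    [-1.06,0,-0.09],
    [-1.06,0,-0.09],
    [-1.06,0,-0.09],
    [-0.71,0,-0.06],
    [-0.35,0,-0.03],
    [0,0,0]
  ],
  "yaw": [3,3,3,3,3,3,3,2,1,0],
  "grip": [1,1,1,1,1,1,1,1,1,1]
}}

```text
time: 15.45
tool_pos: [0.5024, 0.1829, 0.0263]
tool_rot: [-0.144, 0.144, -0.692, 0.692]
contact_force: [-0.2, 0.1, 0.8]
gripper_width: -0.001
```

Run:
```python
from h import *
from plant import readout,cams
s=readout.state();pol(s)
f=cams.grab_frame('wrist');cv2.imwrite('pics/w8.png',f['image'][:,:,::-1])
f=cams.grab_frame('side');cv2.imwrite('pics/s8.png',cv2.resize(f['image'][210:390,200:420,::-1],None,fx=3.3,fy=3.3,interpolation=cv2.INTER_CUBIC))
```

```text
t 15.45 yaw(rail-ang deg) 113.49 rho 0.2017 d 0.0211 z 0.0263 F_n 0.14 F_u 0.12 Fz 0.82 rail ang if d=.022 113.27 j6 1.37
```

View pics/w8.png

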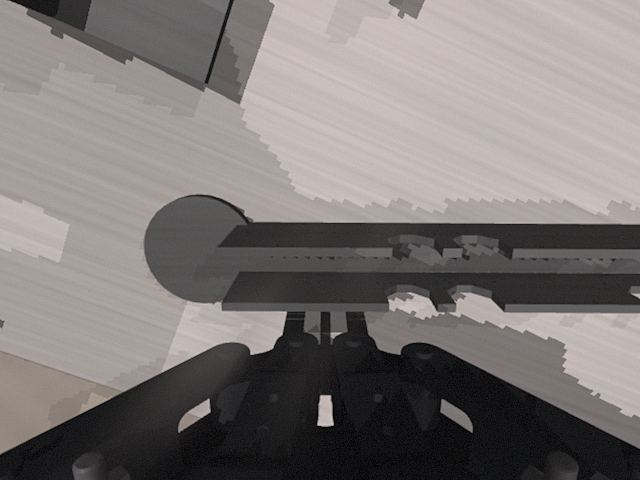

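View pics/s8.png

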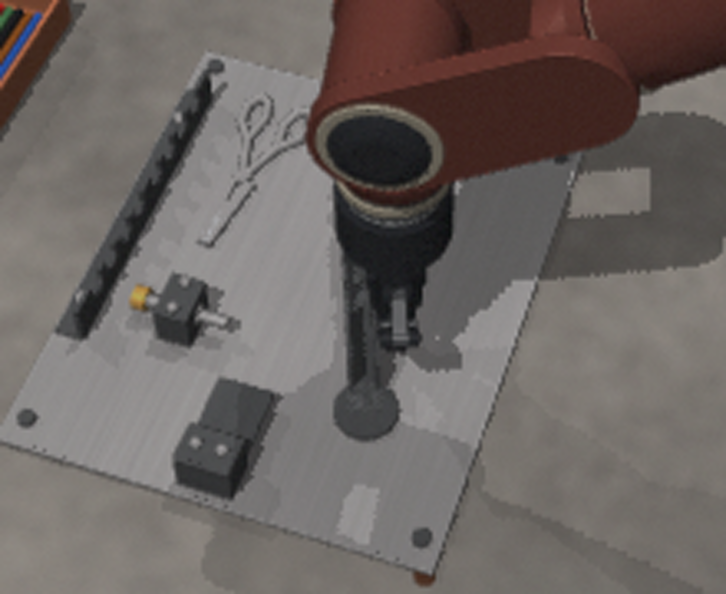

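Request:
{"fn": "play_rows", "kwargs": {
  "slide": [
    [-0.71,0,-0.06],
    [-0.71,0,-0.06],
    [-0.71,0,-0.06],
    [-0.71,0,-0.06],
    [-0.35,0,-0.03],
    [0,0,0]
  ],
  "yaw": [2,2,2,2,1,0],
  "grip": [1,1,1,1,1,1]
}}

```text
time: 16.15
tool_pos: [0.5313, 0.196, 0.0263]
tool_rot: [0.089, -0.089, 0.701, -0.701]
contact_force: [-0.3, 0.4, 0.6]
gripper_width: -0.001
```

Run:
```python
from h import *
from plant import readout,cams
s=readout.state();pol(s)
f=cams.grab_frame('wrist');cv2.imwrite('pics/w9.png',f['image'][:,:,::-1])
```

```text
t 16.15 yaw(rail-ang deg) 104.46 rho 0.2013 d 0.0212 z 0.0263 F_n 0.2 F_u 0.45 Fz 0.56 rail ang if d=.022 104.26 j6 1.54
```

View pics/w9.png

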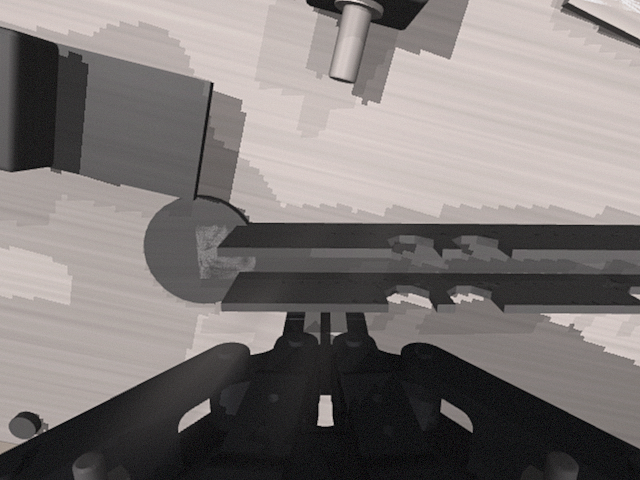

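Run:
```python
from h import *
from plant import readout,cams
s=readout.state();f=cams.grab_frame('wrist');c=wcam(s,f)
q=bp(c,(343,81),.026);d=q[:2]-PIN
print(q,'home ang',np.degrees(np.arctan2(d[1],d[0])+np.arcsin(.011/np.linalg.norm(d))),np.linalg.norm(d))
```

```text
[0.6131347  0.21114163 0.026     ] home ang 89.9902951503476 0.20513863562435308
```

Request:
{"fn": "play_rows", "kwargs": {
  "slide": [
    [-0.35,0,-0.03],
    [-0.35,0,-0.03],
    [0,0,0]
  ],
  "yaw": [1,1,0],
  "grip": [1,1,1]
}}

```text
time: 16.55
tool_pos: [0.5383, 0.1983, 0.0264]
tool_rot: [0.077, -0.076, 0.703, -0.703]
contact_force: [0.7, -0.2, 0.3]
gripper_width: -0.004
```

Request:
{"fn": "play_rows", "kwargs": {
  "slide": [
    [-0.35,0,-0.03],
    [-0.35,0,-0.03],
    [0,0,0]
  ],
  "yaw": [1,1,0],
  "grip": [1,1,1]
}}

```text
time: 16.85
tool_pos: [0.5452, 0.2004, 0.0265]
tool_rot: [0.064, -0.064, 0.704, -0.704]
contact_force: [-0.7, -0.8, 0.5]
gripper_width: 0.001
```

Request:
{"fn": "play_rows", "kwargs": {
  "slide": [
    [-0.35,0,-0.03],
    [-0.35,0,-0.03],
    [0,0,0]
  ],
  "yaw": [1,1,0],
  "grip": [1,1,1]
}}

```text
time: 17.15
tool_pos: [0.5506, 0.2016, 0.0261]
tool_rot: [-0.05, 0.053, -0.705, 0.706]
contact_force: [-5.0, -2.9, 3.0]
gripper_width: -0.005
```

Request:
{"fn": "play_rows", "kwargs": {
  "slide": [
    [-0.2,0,-0.02],
    [-0.2,0,-0.02]
  ],
  "yaw": [0.6,0.6],
  "grip": [1,1]
}}

```text
time: 17.35
tool_pos: [0.5538, 0.2021, 0.026]
tool_rot: [-0.043, 0.046, -0.705, 0.706]
contact_force: [-6.6, -4.0, 5.3]
gripper_width: -0.003
```

Request:
{"fn": "play_rows", "kwargs": {
  "slide": [
    [-0.2,0,-0.02],
    [-0.2,0,-0.02]
  ],
  "yaw": [0.6,0.6],
  "grip": [1,1]
}}

```text
time: 17.55
tool_pos: [0.558, 0.203, 0.0259]
tool_rot: [-0.035, 0.038, -0.705, 0.707]
contact_force: [-5.1, -3.0, 3.1]
gripper_width: 0.004
```

Request:
{"fn": "play_rows", "kwargs": {
  "slide": [
    [-0.2,0,-0.02],
    [-0.2,0,-0.02]
  ],
  "yaw": [0.6,0.6],
  "grip": [1,1]
}}

```text
time: 17.75
tool_pos: [0.5624, 0.204, 0.0258]
tool_rot: [-0.029, 0.03, -0.706, 0.707]
contact_force: [-3.0, -2.4, 0.9]
gripper_width: 0.003
```

Request:
{"fn": "play_rows", "kwargs": {
  "slide": [
    [-0.2,0,-0.02],
    [-0.2,0,-0.02],
    [-0.2,0,-0.02],
    [0,0,0]
  ],
  "yaw": [0.6,0.6,0.6,0],
  "grip": [1,1,1,1]
}}

```text
time: 18.15
tool_pos: [0.5702, 0.2062, 0.0269]
tool_rot: [0.019, -0.018, 0.707, -0.707]
contact_force: [0.9, 0.5, 0.2]
gripper_width: -0.002
```

Run:
```python
from h import *
from plant import readout,cams
s=readout.state();pol(s)
f=cams.grab_frame('wrist');cv2.imwrite('pics/w10.png',f['image'][:,:,::-1])
```

```text
t 18.15 yaw(rail-ang deg) 93.01 rho 0.2013 d 0.0214 z 0.0269 F_n -0.9 F_u 0.5 Fz 0.21 rail ang if d=.022 92.88 j6 1.74
```

View pics/w10.png

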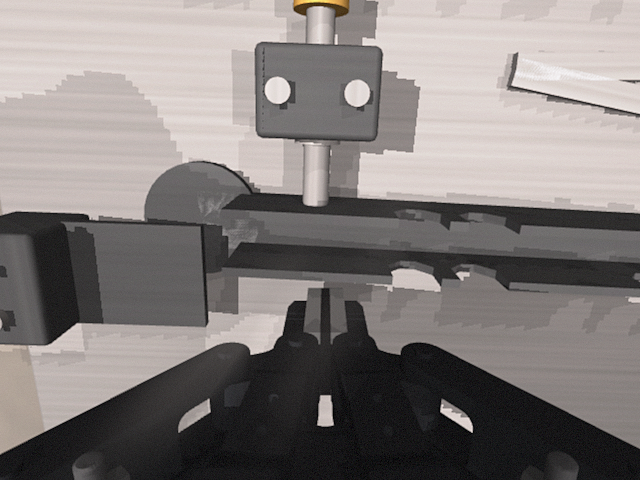

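Request:
{"fn": "play_rows", "kwargs": {
  "slide": [
    [-0.3,0,0],
    [-0.3,0,0],
    [-0.2,0,0],
    [0,0,0]
  ],
  "yaw": [1,1,1,0],
  "grip": [1,1,1,1]
}}

```text
time: 18.6
tool_pos: [0.5775, 0.2061, 0.0265]
tool_rot: [0.0, 0.0, 0.707, -0.707]
contact_force: [0.5, -0.2, 0.1]
gripper_width: -0.004
```

Run:
```python
from h import *
from plant import readout,cams
s=readout.state();pol(s)
f=cams.grab_frame('wrist');cv2.imwrite('pics/w11.png',f['image'][:,:,::-1])
```

```text
t 18.6 yaw(rail-ang deg) 89.99 rho 0.1998 d 0.0246 z 0.0265 F_n -0.49 F_u -0.19 Fz 0.14 rail ang if d=.022 90.77 j6 1.79
```

View pics/w11.png

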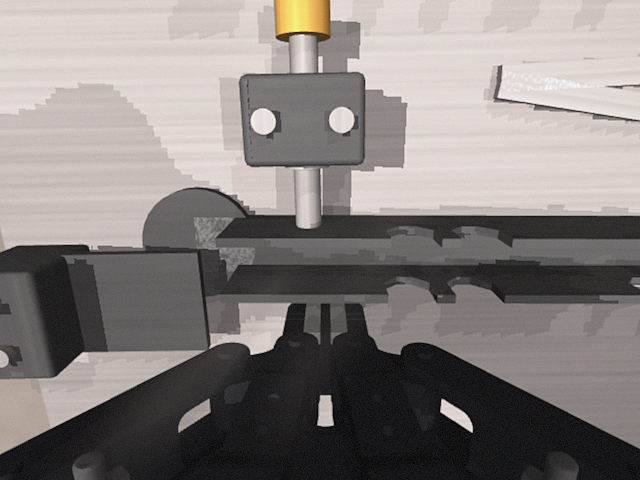

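Request:
{"fn": "play_rows", "kwargs": {
  "slide": [
    [0,0,-0.3],
    [-0.1,0,0],
    [-0.1,0,0],
    [0,0,0]
  ],
  "yaw": [0,0,0,0],
  "grip": [1,1,1,1]
}}

```text
time: 19.05
tool_pos: [0.5792, 0.2091, 0.0264]
tool_rot: [0.0, -0.0, 0.707, -0.707]
contact_force: [-0.2, -0.1, -0.2]
gripper_width: 0.003
```

Request:
{"fn": "play_rows", "kwargs": {
  "slide": [
    [-0.05,0,0],
    [0,0,0]
  ],
  "yaw": [0,0],
  "grip": [1,1]
}}

```text
time: 19.25
tool_pos: [0.5796, 0.209, 0.0263]
tool_rot: [-0.0, 0.0, -0.707, 0.707]
contact_force: [-0.4, 0.3, -0.1]
gripper_width: 0.001
```

Request:
{"fn": "play_rows", "kwargs": {
  "slide": [
    [-0.05,0,0],
    [0,0,0]
  ],
  "yaw": [0,0],
  "grip": [1,1]
}}

```text
time: 19.45
tool_pos: [0.5802, 0.209, 0.0263]
tool_rot: [0.0, -0.0, 0.707, -0.707]
contact_force: [0.4, 0.7, -0.8]
gripper_width: 0.004
```

Request:
{"fn": "play_rows", "kwargs": {
  "slide": [
    [-0.05,0,0],
    [0,0,0]
  ],
  "yaw": [0,0],
  "grip": [1,1]
}}

```text
time: 19.65
tool_pos: [0.5806, 0.209, 0.0263]
tool_rot: [-0.0, 0.0, -0.707, 0.707]
contact_force: [0.5, 0.3, -0.3]
gripper_width: 0.003
```

Request:
{"fn": "play_rows", "kwargs": {
  "slide": [
    [-0.04,0,0],
    [0,0,0]
  ],
  "yaw": [0,0],
  "grip": [1,1]
}}

```text
time: 19.85
tool_pos: [0.581, 0.2091, 0.0263]
tool_rot: [-0.0, 0.0, -0.707, 0.707]
contact_force: [-0.1, -0.2, 0.3]
gripper_width: 0.002
```

Request:
{"fn": "play_rows", "kwargs": {
  "slide": [
    [-0.04,0,0],
    [0,0,0]
  ],
  "yaw": [0,0],
  "grip": [1,1]
}}

```text
time: 20.05
tool_pos: [0.581, 0.2091, 0.0263]
tool_rot: [0.0, 0.001, -0.707, 0.707]
contact_force: [-3.3, -0.1, 1.9]
gripper_width: 0.002
```

Request:
{"fn": "play_rows", "kwargs": {
  "slide": [
    [-0.04,0,0],
    [0,0,0]
  ],
  "yaw": [0,0],
  "grip": [1,1]
}}

```text
time: 20.25
tool_pos: [0.581, 0.209, 0.0263]
tool_rot: [0.001, 0.001, -0.707, 0.707]
contact_force: [-4.5, -0.4, 4.0]
gripper_width: 0.003
```

Run:
```python
from h import *
from plant import readout,cams
s=readout.state();pol(s)
f=cams.grab_frame('wrist');cv2.imwrite('pics/w12.png',cv2.resize(f['image'][200:380,200:440,::-1],None,fx=3,fy=3))
```

```text
t 20.25 yaw(rail-ang deg) 90.03 rho 0.2028 d 0.0209 z 0.0263 F_n 4.51 F_u -0.41 Fz 3.99 rail ang if d=.022 89.77 j6 1.79
```

View pics/w12.png

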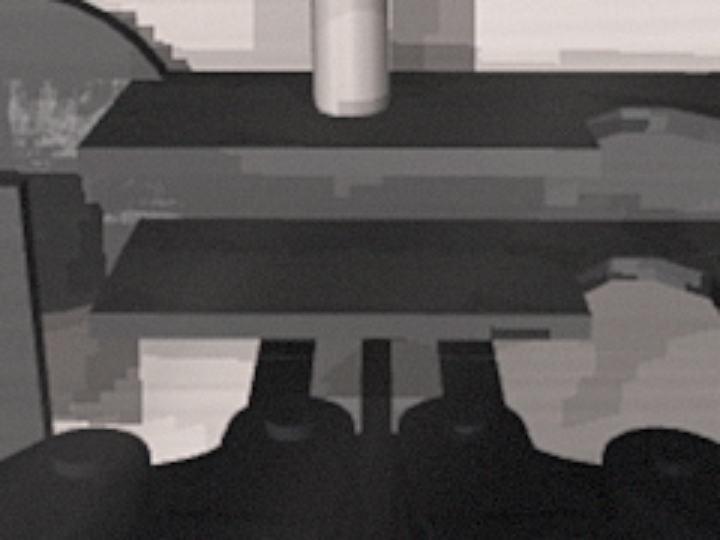

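Request:
{"fn": "play_rows", "kwargs": {
  "slide": [
    [-0.05,0,0],
    [0,0,0]
  ],
  "yaw": [0,0],
  "grip": [1,1]
}}

```text
time: 20.5
tool_pos: [0.5811, 0.209, 0.0263]
tool_rot: [0.001, 0.001, -0.707, 0.707]
contact_force: [-6.5, -0.5, 5.3]
gripper_width: 0.001
```

Request:
{"fn": "play_rows", "kwargs": {
  "slide": [
    [-0.05,0,0],
    [0,0,0]
  ],
  "yaw": [0,0],
  "grip": [1,1]
}}

```text
time: 20.7
tool_pos: [0.5811, 0.2091, 0.0263]
tool_rot: [0.001, 0.002, -0.707, 0.707]
contact_force: [-8.9, -1.1, 7.7]
gripper_width: -0.001
```

Request:
{"fn": "play_rows", "kwargs": {
  "slide": [
    [-0.05,0,0],
    [0,0,0]
  ],
  "yaw": [0,0],
  "grip": [1,1]
}}

```text
time: 20.9
tool_pos: [0.5811, 0.2091, 0.0263]
tool_rot: [0.002, 0.002, -0.707, 0.707]
contact_force: [-9.7, -0.9, 8.6]
gripper_width: -0.003
```

Request:
{"fn": "play_rows", "kwargs": {
  "slide": [
    [0,0,0],
    [0,0,0],
    [0,0,0],
    [0,0,0]
  ],
  "yaw": [0,0,0,0],
  "grip": [1,1,1,1]
}}

```text
time: 21.3
tool_pos: [0.5811, 0.2091, 0.0263]
tool_rot: [0.002, 0.002, -0.707, 0.707]
contact_force: [-10.4, -1.8, 8.3]
gripper_width: -0.0
```

Request:
{"fn": "play_rows", "kwargs": {
  "slide": [
    [0,0,0],
    [0,0,0],
    [0,0,0],
    [0,0,0]
  ],
  "yaw": [0,0,0,0],
  "grip": [1,1,1,1]
}}

```text
time: 21.7
tool_pos: [0.5811, 0.2091, 0.0263]
tool_rot: [0.002, 0.002, -0.707, 0.707]
contact_force: [-10.2, -0.7, 8.6]
gripper_width: 0.001
```

Request:
{"fn": "play_rows", "kwargs": {
  "slide": [
    [0.1,0,0],
    [0.2,0,0],
    [0.5,0,0],
    [1,0,0],
    [1.5,0,0],
    [1.5,0,0],
    [0,-3,0],
    [0,-4,0],
    [0,-4,0],
    [0,-4,0],
    [0,-2,0],
    [0,0,0]
  ],
  "yaw": [0,0,0,0,0,0,0,0,0,0,0,0],
  "grip": [1,1,1,1,1,1,1,1,1,1,1,1]
}}

```text
time: 22.9
tool_pos: [0.5372, 0.2097, 0.2011]
tool_rot: [0.003, 0.003, 0.708, -0.706]
contact_force: [1.2, -0.7, 0.3]
gripper_width: 0.001
```

Run:
```python
from h import *
from plant import readout,cams
s=readout.state();pol(s)
f=cams.grab_frame('wrist');cv2.imwrite('pics/w13.png',f['image'][:,:,::-1])
f=cams.grab_frame('side');cv2.imwrite('pics/s13.png',f['image'][:,:,::-1])
```

```text
t 22.9 yaw(rail-ang deg) 90.04 rho 0.2034 d 0.0647 z 0.2011 F_n -1.22 F_u -0.74 Fz 0.25 rail ang if d=.022 101.81 j6 1.81
```

View pics/w13.png

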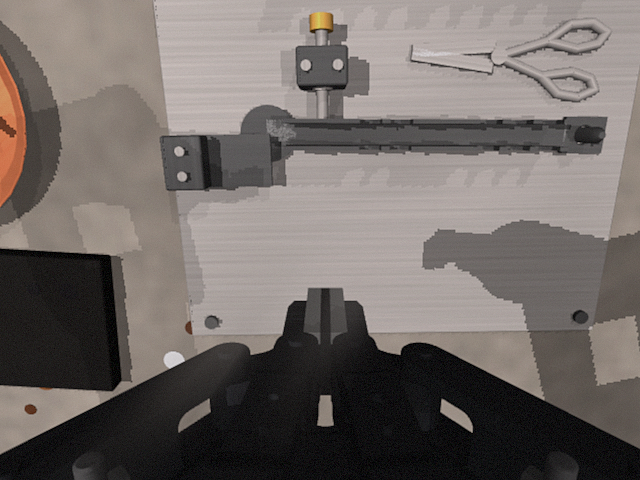

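View pics/s13.png

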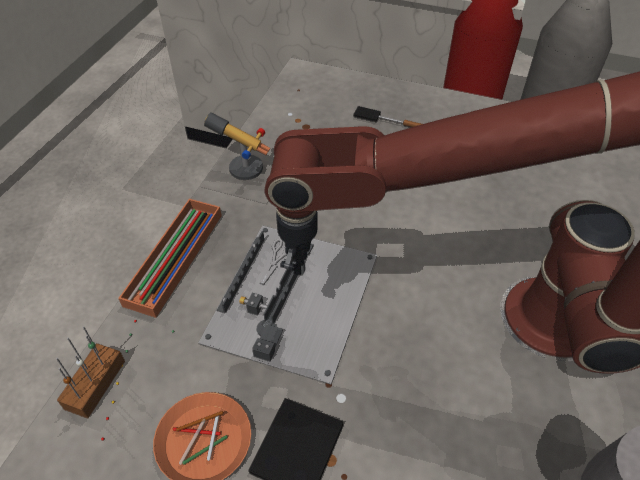

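The wrist view shows the rail wall against the screw tip at about (321,118), the head under the catch lip at (265,125), and the eye on the pin at (592,134). The gripper is clear of everything, so I'm handing in.

```bash
python3 -c "
from plant import workorder,readout
print(workorder.job_done());print(readout.state()['time'])"
```

```text
the job is handed in; nothing more can be done
None
the job is handed in; nothing more can be done
```

The rail is back on the rod rest, held home against the stop screw by the catch. I handed the job in at about 23 s; the hand-in gave no verdict.

- **Fitting:** I dropped the eye over the pin with the rail swung about 70° out and lowered it until it touched the plate. I then released it and lifted clear.
- **Swing and press:** With the fingers shut, I pushed near the free end. The roller took about 6–7 N to pass, then eased. I felt the screw at about 90° in the world frame and pressed with about 10 N for roughly 1 s.
- **Last checks:** After backing off, the final wrist picture shows the rail wall on the screw tip, the head under the catch lip and the eye on the pin. The robot was touching nothing. The shears, the marver and the visible part of the paddle were where they had been. The jar was out of view behind the arm, and no move came near it.
- **Disagreements:**
  - The overhead "scene" camera placed things 5–6 mm off the side and wrist cameras in x, so I worked from the latter two.
  - One wrist reading of the pin, taken just after a lift, was about 7 mm off, and I discarded it.
  - While pressing home there was also an upward force of about 8.5 N on the tool, probably friction at the wall.

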